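# Load the sliding shelf board and hold it out at the gauge

### The arm

A 6-joint arm with a two-finger parallel gripper is mounted at the origin on the work surface; the furniture and walls round the work are solid. World frame = base frame: x ahead of the robot, y to its left, z up, the work surface at z = 0. Lengths are in m, angles in rad, forces in N, time in s.
With the tool pointing down it reaches from about 0.25 to 0.725 m from the base axis. Payload 4 kg.
Tool frame: the origin (TCP) lies on the centre line of the jaws, within the pads' length; the fingertips stand 11 mm ahead of it and the grasp point (between the pads) lies 8 mm behind it (bot.nose_length is the distance from the TCP to the fingertips, in m); z points along the fingers, y is the direction in which the jaws open and shut (so a half turn about z gives the same grasp; the last joint's range is limited). The gripper opens to 85 mm and grips with 20 to 120 N. Pads are 22 mm wide; open, the fingers measure 114 mm over their backs; the gripper's body (76 mm by 85 mm) begins 54 mm behind the grasp point. The pads swing forward as they close: fully open they stand 13 mm farther back than shut.
Start: joints at [-1.277, 0.241, 0.005, 1.335, 0, 1.571], TCP at [0.145, -0.479, 0.242] pointing down, gripper open.
Joint ranges: [-2.72, 2.72], [-1.05, 1.87], [-1.09, 1.28], [-1.99, 2.15], [-1.42, 1.44], [-3.14, 3.14]. Speed limits (rad/s): [2.79, 2.79, 3.14, 3.14, 3.14, 3.14].

### API

Orientations are given as a unit quaternion [x, y, z, w].
In Python, from workcell import bot gives the robot as it stands.
- The arm moves only by the tool play_rows, never from a script. Its argument "plan" is one flat list of numbers, 6 for each row, row after row: the shift along the tool's x, y, z in mm, then the turn, a rotation vector about the tool's x, y, z in rad. A call has 1 to 20 rows; each row shifts and turns the commanded pose from where the row before left it, along the tool's axes as they then stand; what a row does not reach is not made up. A row lasts 1/8 s, in which the tool goes at most 62.5 mm and 10.7 degrees, less where a joint would pass 70% of its speed; a pose out of reach is approached as far as the arm can. A call with a gripper value outside its range is refused whole. "hand" is the opening in per cent of the stroke, from 0 (shut) to 100 (fully open), set as the call begins (left out, the last holds). The fingers move at their own pace and stop on an object; the grip force is fixed at half the most. Time passes only in rows, so rows that do not move let the fingers close. It gives the time, the measured TCP pose, the force and the opening at its end, in the units of the state.
- bot.get_obs(): the state, without advancing time (a new reading comes with each control period).
- bot.camera(name): name is "scene" or "top" or "wrist"; returns a dict with "frame" (420x560x3 uint8, blue, green, red), "range_z" (420x560 float32, m along the optical axis (not along the pixel's ray), 0 where there is no reading), "K" (3x3 intrinsics, pixels), "cam_to_world" (4x4, takes a point from camera to world coordinates). Camera axes: x right, y down, z forward; pixel columns grow to the right and rows downward; lengths in m; the calibration is good to about 2 mm. A picture is of the moment at which its call begins.
- bot.job_done(): hands the job in, once; it reports no verdict.
Trained networks look in the newest picture that a camera, given by its name, has taken for a name from the list of things; names that differ only in an ending like _2 or _b are one class to them, and where a whole thing is asked for, a point or a joint stands for the part that bears it (a point fixed in the world has none). Each returns a list of dicts, best first, with "p" (0 to 1); they miss things now and then, are a little off and sometimes report something else, mostly with a low value. They report only what shows in the picture. A call takes as long as a camera call.
- bot.outline_of(query, camera): "mask" (420x560 bool, what is visible of it) and "point" ([row, column] in pixels, amid what is visible of it).
The state is a dict: "clock": time; "joint_pos": joint angles; "joint_vel": joint speeds; "tau": joint torques, N m; "eef_pos": TCP position; "tool_rot": TCP orientation; "ft_force": force on the tool from outside, world axes, zero at the start; "ft_torque": the same for the moment, N m; "grip_width": finger opening in m.
Only numpy, scipy, OpenCV 4.12 (cv2) and the standard library are available. Lean on these libraries where they do the work, as an engineer would, in place of code of your own. Each camera call takes 0.05 s, during which the arm holds its last target.

### The job

Take the loose drilled plate by its bar, lower it over the two pins of the white board on the stand until it lies flush on the board, and let go of it. Then take the board by its own bar and slide it outward along the stand until its front edge is level with the pointer of the small gauge. The loaded board would now tip off the stand, so finish while still holding it, level and resting on the stand, so that I can fit the bracket; leave the bottle, the tape roll and the cup alone.

Things in the scene. Friction and masses are not known exactly. Their poses are not given: they have to be found in the camera images.
- stand: Fixed grey stand; deck 146 (x) x 240 (y) mm, deck top 50 mm above the desk. Origin under its centre on the desk. Its +y points outward, the way the board slides; the deck ends at y = +120 mm. Two aluminium guides 8 mm high along the long sides, 126 mm apart, keep the board straight with 3 mm play each side.
- board: White board 120 (x) x 240 (y) x 12 (z) mm lying loose on the stand between the guides, axes parallel to the stand's, about 0.25 kg. Origin at the centre of its underside; +y is outward. An upright bar across it near the inner end, two upright steel pins near the outer end.
- board_bar (a point): Centre of the board's bar (half-way up), 105 mm inward of the board's centre. The bar is 60 mm along the board's x, 16 mm thick along y, and rises 36 mm from the board's top (18 mm above this point). Same axes as the board. The board's front edge is 225 mm outward (+y) of it.
- board_pins (a point): Point on the board's top face midway between the two pins. The pins are at x = -45 and +45 mm from it, 8 mm in diameter, 21 mm tall with tapered tips. Same axes as the board.
- board_front (a point): Middle of the board's front (outer) edge, on its top face. Same axes as the board.
- plate: Loose aluminium plate 120 (x) x 80 (y) x 8 (z) mm, about 0.35 kg, lying flat on the desk to the left, with an upright bar on its middle. Two through holes of 11 mm at x = -45 and +45 mm, y = 0. Origin at the centre of its underside. A half turn about z makes no difference.
- plate_bar (a point): Centre of the plate's bar (half-way up), 26 mm above the plate's underside, above its centre. The bar is 60 mm along the plate's x, 16 mm thick along y, and rises 36 mm from the plate's top (18 mm above this point). Same axes as the plate.
- gauge: Fixed gauge standing on the desk beyond the stand, on the far side (+x) of the board's path, its axes parallel to the stand's: round foot 44 mm in diameter, post 75 mm tall. Its horizontal tapered pointer, 24 mm long and 9 mm thick at the root, points across the board's path, toward the gauge's own -x. Origin on the desk, 100 mm from the post on the stand's centre line.
- gauge_tip (a point): Tip of the gauge's pointer, 62 mm above the desk, level with the board's top face, about 8 mm clear of the board's side. Same axes as the gauge and stand: the board is far enough out when its front edge has the same position along y of the stand as this point.
- reagent_bottle: Bystander: white plastic bottle with a blue cap, 48 mm wide, 96 mm tall. Origin at the centre of its underside.
- tape: Bystander: roll of beige tape lying flat, 95 mm across, 24 mm high. Origin at the centre of its underside.
- cup: Bystander: small white cup, 45 mm across, 38 mm tall. Origin at the centre of its underside.

How it is judged:
On the way, in this order (a step that is already met when the one before it is completed fails the run):
1. the plate lies flush over the board's pins, let go, the board still within the stand (distance between plate and board_pins below 0.005 m and angle between the z axis of plate and the z axis of board, either way round below 0.04 rad and contact force between the fingers and plate below 0.1 N and y of board_front in the frame of stand below 0.15 m), for 0.2 s.
2. the board's front edge is level with the gauge's pointer (y of board_front in the frame of gauge_tip between -0.008 and 0.008 m and angle between board's own z axis and vertical below 0.03 rad and z of board in the frame of stand between 0.046 and 0.055 m), for 0.2 s.
At the end, for the whole second after the job is handed in: Board front edge within 8 mm of the pointer along the slide; board level (0.03 rad), 46 to 55 mm up on the stand, still, held by the fingers with over 1 N; plate within 5 mm and 0.04 rad of its seat on the pins, not touched by the fingers; nothing leans on the gauge (all of step 2 and distance between plate and board_pins below 0.005 m and angle between the z axis of plate and the z axis of board, either way round below 0.04 rad and contact force between the fingers and board above 1 N and linear speed of board below 0.01 m/s and contact force between the fingers and plate below 0.1 N and contact force between each of board, plate and gauge below 0.1 N); the arm keeps its last pose, push and grip.
It fails at once if the board tips (angle between board's own z axis and vertical above 0.12 rad).
It fails at once if the board is lifted off the stand (z of board in the frame of stand above 0.07 m).
It fails at once if the bottle is disturbed (distance of reagent_bottle from where it was at the start of the episode above 0.03 m).
It fails at once if the tape roll is disturbed (distance of tape from where it was at the start of the episode above 0.03 m).
It fails at once if the cup is disturbed (distance of cup from where it was at the start of the episode above 0.03 m).
It also fails if it takes over 54 s, if anything falls off the work surface, if the arm or the gripper's body presses on something with over 40 N, if the wrist force passes 120 N, or if a joint passes its speed limit or range.

## Working session

There is one attempt and no reset: what is moved stays moved. The work goes in short steps, Python scripts to look and compute and a tool call to move; the robot and the scene stay as the last step left them, time stands still between calls to the robot, and variables do not carry over. Pictures are saved under pics/ and viewed, and the job is handed in when it is done.

Besides the shell and the picture viewer there is one more tool, called after "Request:" as name(argument=value, ...), one argument or row to a line, values as JSON. play_rows: Moves the arm, as the interface text tells. Its arguments: {"type":"object","properties":{"plan":{"type":"array","items":{"type":"number"}},"hand":{"type":"number"}},"required":["plan"]}

```bash
mkdir -p pics; ls; python3 - <<'E'
from workcell import bot
import cv2
o=bot.get_obs(); print({k:o[k] for k in o})
for n in ["scene","top"]:
    c=bot.camera(n); cv2.imwrite(f"pics/{n}0.png",c["frame"]); print(c["K"],c["cam_to_world"])
E
```

```text
pics
{'clock': 0.0, 'joint_pos': array([-1.27699329e+00,  2.41451882e-01,  3.68358027e-03,  1.33518754e+00,
        1.54129018e-05,  1.57080112e+00]), 'joint_vel': array([-0.00021527, -0.00141309, -0.00041638,  0.00188462, -0.00138961,
        0.00018797]), 'tau': array([-9.18665319e-04, -3.72314715e+01,  2.52410012e+01,  1.69454858e-02,
       -1.86631638e-05,  1.68022490e-05]), 'eef_pos': array([ 0.14462082, -0.47797622,  0.24137799]), 'tool_rot': array([ 9.89229138e-01,  1.46371262e-01, -1.50426999e-04, -1.06925376e-03]), 'ft_force': array([0.08384797, 0.94832177, 0.55284814]), 'ft_torque': array([-0.00751827, -0.01186006, -0.05139182]), 'grip_width': 0.08527183133045084}
[[432.04811108   0.         275.41586798]
 [  0.         432.04811108 201.83051098]
 [  0.           0.           1.        ]] [[-0.6936482  -0.47369089  0.54265008 -0.08342576]
 [-0.72021048  0.44332151 -0.53363181  0.60281785]
 [ 0.01220807 -0.76097502 -0.64866631  0.83620482]
 [ 0.          0.          0.          1.        ]]
[[427.3873719    0.         276.47502484]
 [  0.         427.3873719  203.53716652]
 [  0.           0.           1.        ]] [[-0.01320261 -0.99264414  0.12034662  0.35535255]
 [-0.99968655  0.01566409  0.01953026 -0.0247853 ]
 [-0.02127171 -0.12005104 -0.9925398   1.3934042 ]
 [ 0.          0.          0.          1.        ]]
```

View pics/scene0.png

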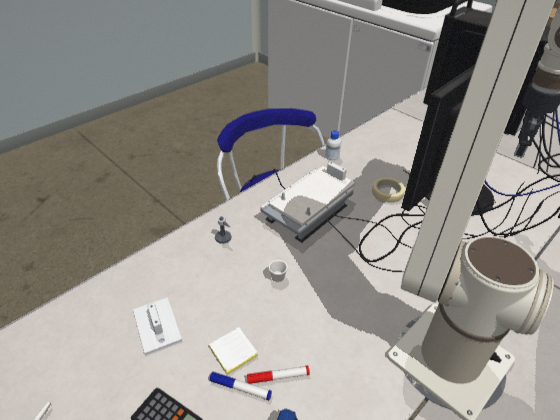

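View pics/top0.png

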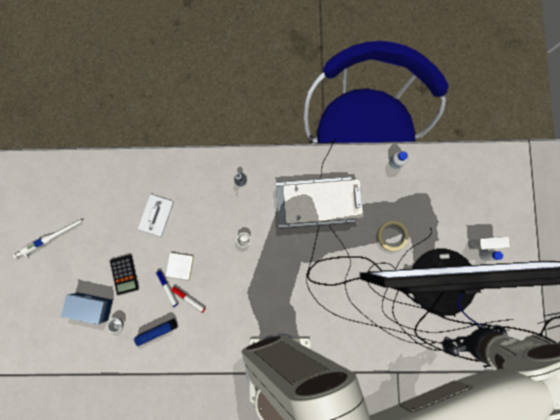

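```bash
cat > h.py <<'E'
import numpy as np, cv2
from workcell import bot
def cloud(c):
    z=c["range_z"]; K=c["K"]; v,u=np.mgrid[0:z.shape[0],0:z.shape[1]]
    P=np.stack([(u-K[0,2])/K[0,0]*z,(v-K[1,2])/K[1,1]*z,z,np.ones_like(z)],-1)
    W=(P@c["cam_to_world"].T)[...,:3]; W[z<=0]=np.nan
    return W
def proj(c,p):
    T=np.linalg.inv(c["cam_to_world"]); q=T[:3,:3]@np.asarray(p)+T[:3,3]; q=c["K"]@q; return q[:2]/q[2]
E
python3 - <<'E'
from h import *
names=["stand","board","board_bar","board_pins","plate","plate_bar","gauge","gauge_tip","reagent_bottle","tape","cup"]
for cam in ["scene","top"]:
    c=bot.camera(cam); W=cloud(c)
    cv2.imwrite(f"pics/{cam}_big.png",cv2.resize(c["frame"][100:320] if cam=="top" else c["frame"],None,fx=1.4,fy=1.4))
    for n in names:
        for r in bot.outline_of(n,cam)[:1]:
            m=r["mask"]; X=W[m]; X=X[~np.isnan(X[:,0])]
            v,u=r["point"]
            print(cam,n,round(r["p"],2),m.sum(),np.round(r["point"]),np.round(np.median(X,0),3) if len(X) else None,np.round(np.percentile(X,[2,98],axis=0),3).tolist() if len(X) else None)
    np.save(f"{cam}W.npy",W)
# obstacles heightmap from top
W=np.load("topW.npy")
for v in range(140,415,12):
    print(v,' '.join(f"{100*W[v,u,2]:4.0f}" if np.isfinite(W[v,u,2]) else '  . ' for u in range(220,560,14)))
E
```

```text
scene board_bar 0.42 266 [234. 221.] [0.601 0.126 0.012] [[0.583, 0.097, 0.001], [0.629, 0.143, 0.074]]
scene board_pins 0.6 2568 [195. 313.] [ 0.515 -0.135  0.064] [[0.458, -0.251, 0.057], [0.577, -0.023, 0.098]]
scene plate 0.84 1750 [327. 156.] [0.479 0.407 0.009] [[0.429, 0.358, 0.003], [0.547, 0.45, 0.046]]
scene plate_bar 0.77 1834 [323. 156.] [0.479 0.407 0.009] [[0.428, 0.357, 0.001], [0.551, 0.451, 0.046]]
scene gauge 0.8 250 [234. 222.] [0.601 0.126 0.013] [[0.585, 0.1, 0.002], [0.633, 0.143, 0.075]]
scene gauge_tip 0.74 214 [233. 222.] [0.6   0.127 0.013] [[0.585, 0.108, 0.004], [0.621, 0.143, 0.075]]
scene reagent_bottle 0.66 378 [145. 330.] [ 0.646 -0.377  0.053] [[0.631, -0.477, 0.001], [0.703, -0.365, 0.099]]
scene tape 0.88 531 [195. 388.] [ 0.413 -0.358  0.021] [[0.367, -0.408, 0.002], [0.456, -0.319, 0.028]]
scene cup 0.65 292 [269. 275.] [0.409 0.106 0.024] [[0.386, 0.09, 0.005], [0.426, 0.13, 0.04]]
top stand 0.6 913 [223. 300.] [ 0.491 -0.059  0.053] [[0.446, -0.231, 0.001], [0.597, -0.0, 0.064]]
top board_bar 0.63 2945 [199. 322.] [ 0.521 -0.143  0.063] [[0.463,
[... 2921 characters left out ...]
   -0    1   31   31   39   45   49   54   55   57   62
356    0    0   34   40   44   48   52   55   -0    0    0   -0   -0   -0   -0   -0    0   34   -0   44   54   61   63   65   67
368   -0    0   31   51   55   58   61   64   66   -0   -0    0   -0    0    0   -0    1    1   -0    0   52   66   67   69   69
380   -0   -0    0   50   62   65   67   70   73   74   -0   -0   -1   -0    0    0    0   65   67   68   69   69   69   68   69
392   -0    0    0   45   64   71   74   76   77   76   73   -0   -0    0    0   67   69   70   70   71   70   70   70   69   69
404    0    0   -0   31   60   73   76   77   77   77   75   -0   -0   68   70   71   72   72   72   71   71   70   70   69   68
```

View images.

View pics/scene_big.png

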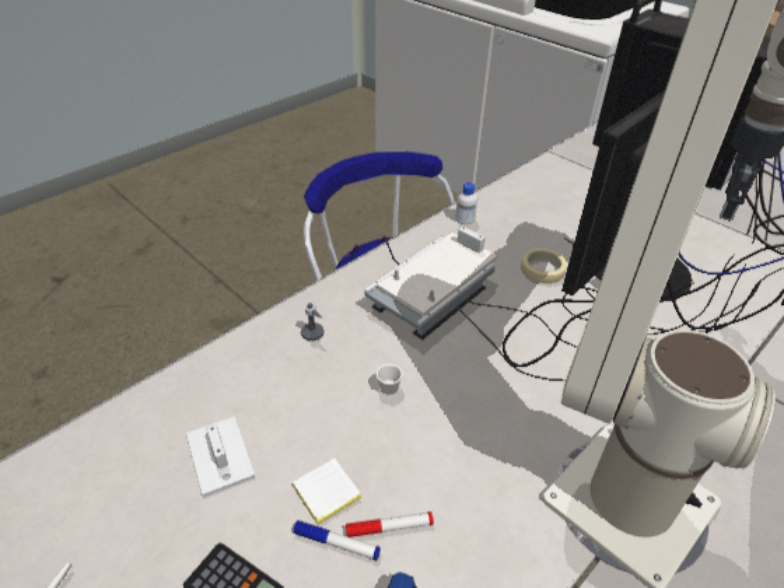

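View pics/top_big.png

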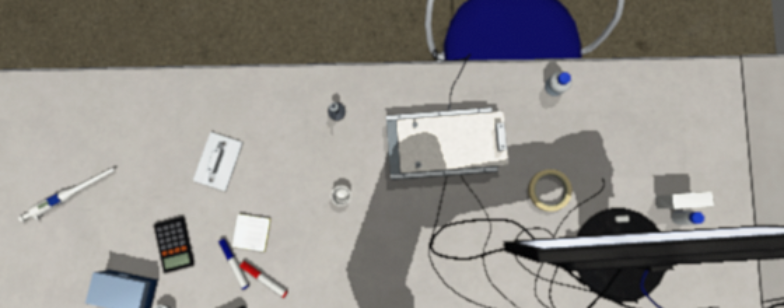

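```bash
python3 - <<'E'
from h import *
c=bot.camera("top"); W=cloud(c)
# plate & board fits by height
def rect(sel,name):
    P=W[sel][:,:2]*1000; r=cv2.minAreaRect(P.astype(np.float32)); print(name,len(P),np.round(r[0],1),np.round(r[1],1),round(r[2],2),np.round(P.mean(0),1))
X,Y,Z=W[...,0],W[...,1],W[...,2]
rect((X>.40)&(X<.58)&(Y>.33)&(Y<.47)&(Z>.004)&(Z<.014),"plate")
rect((X>.40)&(X<.58)&(Y>.33)&(Y<.47)&(Z>.025),"platebar")
B=(X>.43)&(X<.62)&(Y>-.30)&(Y<.01)
rect(B&(Z>.035),"all")
rect(B&(Z>.08)&(Y<-.2),"bar")
for s,n in (((Z>.068)&(Y>-.15)&(X<.52),"pinL"),((Z>.068)&(Y>-.15)&(X>.52),"pinR")):
    q=W[B&s]; print(n,len(q),np.round(q*1000)[:12].tolist())
q=W[(X>.5)&(X<.7)&(Y>.05)&(Y<.2)&(Z>.03)]; print(np.round(q*1000).tolist())
E
```

```text
plate 816 [489.4 401.1] [139.3 178.1] 89.05 [490.1 399.1]
platebar 120 [492.4 400. ] [18.7 59.2] 71.23 [491.2 398.5]
all 3798 [ 521.8 -131.6] [146.9 264. ] 3.43 [ 519.6 -129.7]
bar 121 [ 527.9 -247.7] [58.5 17.1] 4.08 [ 527.2 -246.6]
pinL 19 [[517.0, -32.0, 69.0], [515.0, -144.0, 69.0], [515.0, -150.0, 69.0], [513.0, -78.0, 69.0], [513.0, -119.0, 68.0], [504.0, -53.0, 69.0], [495.0, -28.0, 68.0], [491.0, -69.0, 69.0], [489.0, -56.0, 69.0], [485.0, -93.0, 68.0], [478.0, -143.0, 68.0], [475.0, -65.0, 82.0]]
pinR 21 [[576.0, -76.0, 69.0], [571.0, -23.0, 69.0], [565.0, -60.0, 83.0], [562.0, -57.0, 82.0], [562.0, -60.0, 83.0], [562.0, -63.0, 83.0], [561.0, -42.0, 69.0], [561.0, -54.0, 69.0], [561.0, -57.0, 68.0], [559.0, -60.0, 82.0], [560.0, -63.0, 74.0], [560.0, -98.0, 68.0]]
[[614.0, 124.0, 72.0], [615.0, 122.0, 67.0], [615.0, 118.0, 70.0], [612.0, 128.0, 70.0], [610.0, 124.0, 78.0], [610.0, 120.0, 78.0], [613.0, 119.0, 64.0], [612.0, 115.0, 68.0], [610.0, 131.0, 64.0], [609.0, 128.0, 67.0], [608.0, 124.0, 74.0], [607.0, 121.0, 75.0], [607.0, 117.0, 77.0], [607.0, 114.0, 78.0], [610.0, 113.0, 58.0], [606.0, 131.0, 68.0], [605.0, 128.0, 69.0], [604.0, 124.0, 75.0], [604.0, 121.0, 74.0], [605.0, 118.0, 68.0], [604.0, 115.0, 73.0], [607.0, 113.0, 60.0], [603.0, 128.0, 63.0], [602.0, 125.0, 68.0], [602.0, 121.0, 72.0], [602.0, 118.0, 70.0], [602.0, 115.0, 70.0], [604.0, 113.0, 59.0], [599.0, 128.0, 69.0], [599.0, 125.0, 67.0], [599.0, 121.0, 71.0], [600.0, 119.0, 65.0], [599.0, 115.0, 70.0], [596.0, 125.0, 67.0], [595.0, 121.0, 72.0], [596.0, 118.0, 68.0], [602.0, 119.0, 35.0], [594.0, 125.0, 62.0], [592.0, 121.0, 70.0], [593.0, 119.0, 66.0], [591.0, 126.0, 58.0], [590.0, 122.0, 64.0], [590.0, 119.0, 65.0], [587.0, 122.0, 63.0], [588.0, 119.0, 60.0], [584.0, 122.0, 66.0], [583.0, 119.0, 66.0], [581.0, 122.0, 64.0], [581.0, 119.0, 61.0], [577.0, 119.0, 65.0]]
```

Request:
play_rows(
  plan=[0,0,-30,0,0,0.05,0,0,-45,0,0,0.05,0,0,-45,0,0,0.05,0,0,-45,0,0,0.05,0,0,-45,0,0,0.05,0,0,-40,0,0,0.05,0,0,0,0,0,0,0,0,0,0,0,0],
  hand=100,
)

```text
clock: 2.35
eef_pos: [0.1448, -0.4788, 0.4916]
tool_rot: [1.0, -0.003, -0.0, -0.0]
ft_force: [0.8, -0.3, -1.0]
grip_width: 0.0853
```

```bash
python3 - <<'E'
from h import *
o=bot.get_obs(); print(o["clock"],np.round(o["joint_pos"],3),o["eef_pos"],o["tool_rot"])
E
```

```text
2.35 [-1.277  0.31   0.752  2.014 -0.     1.871] [ 0.1448425  -0.47876803  0.49161543] [ 9.99995399e-01 -3.01262303e-03 -1.05711902e-04 -3.40408016e-04]
```

```bash
cat > plan.py <<'E'
from h import *
from scipy.spatial.transform import Rotation as R
def cur():
    o=bot.get_obs(); return o["eef_pos"]*1000, R.from_quat(o["tool_rot"])
def plan(wps,p=None,r=None,dec=0):
    """wps: list of (x,y,z mm,yaw rad, nrows); tool kept vertical; unwrapped yaw"""
    if p is None: p,r=cur()
    x=r.as_matrix()[:,0]; yaw=np.arctan2(x[1],x[0])
    out=[]; P=np.array(p,float); 
    r=R.from_euler('x',np.pi); r=R.from_euler('z',yaw)*r
    yc=yaw
    for X,Y,Z,ya,n in wps:
        ya=yc+(ya-yc) 
        p0=P.copy(); y0=yc
        for i in range(1,n+1):
            t=p0+(np.array([X,Y,Z])-p0)*i/n; ty=y0+(ya-y0)*i/n
            d=np.round(r.inv().apply(t-P),dec); a=round(-(ty-yc),3)
            out.append([*d,0,0,a]); P=P+r.apply(d); r=r*R.from_rotvec([0,0,a]); yc=yc-a
    print(len(out)); print(", ".join(", ".join(f"{v:g}" for v in row) for row in out)); print("end",P,yc)
E
python3 - <<'E'
from plan import *
w=[]
import numpy as np
a0,a1=np.arctan2(-479,145),np.arctan2(399,491)
for i in range(1,21):
    a=a0+(a1-a0)*i/20; rr=500+(632-500)*max(0,(i-8)/12)
    z=491 if i<14 else 491-30*(i-13)
    w.append((rr*np.cos(a),rr*np.sin(a),z,-0.006+2.81*i/20,1))
plan(w)
E
```

```text
20
46, -17, 1, 0, 0, -0.141, 47, -15, -0, 0, 0, -0.14, 47, -13, -0, 0, 0, -0.141, 48, -10, -0, 0, 0, -0.14, 48, -9, -0, 0, 0, -0.141, 48, -7, -0, 0, 0, -0.14, 49, -4, -0, 0, 0, -0.141, 49, -3, -0, 0, 0, -0.14, 50, 11, -0, 0, 0, -0.141, 50, 13, -0, 0, 0, -0.14, 50, 14, -0, 0, 0, -0.141, 51, 18, -0, 0, 0, -0.14, 52, 19, -0, 0, 0, -0.141, 51, 22, 30, 0, 0, -0.14, 52, 24, 30, 0, 0, -0.141, 51, 27, 30, 0, 0, -0.14, 52, 30, 30, 0, 0, -0.141, 51, 31, 30, 0, 0, -0.14, 50, 35, 30, 0, 0, -0.141, 51, 37, 30, 0, 0, -0.14
end [490.03496703 398.79984696 280.61542611] 2.8039748170471324
```

```bash
python3 - <<'E'
from plan import *
w=[]
a0,a1=np.arctan2(-479,145),np.arctan2(399,491)
for i in range(1,21):
    a=a0+(a1-a0)*i/20; rr=500+(620-500)*max(0,(i-4)/16)
    z=491 if i<11 else 491-15*(i-10)
    w.append((rr*np.cos(a),rr*np.sin(a),z,-0.006+2.81*i/20,1))
plan(w)
E
```

```text
20
46, -17, 1, 0, 0, -0.141, 47, -15, -0, 0, 0, -0.14, 47, -13, -0, 0, 0, -0.141, 48, -10, -0, 0, 0, -0.14, 50, -2, -0, 0, 0, -0.141, 50, 1, -0, 0, 0, -0.14, 51, 3, -0, 0, 0, -0.141, 52, 5, -0, 0, 0, -0.14, 53, 7, -0, 0, 0, -0.141, 52, 9, -0, 0, 0, -0.14, 53, 12, 15, 0, 0, -0.141, 54, 14, 15, 0, 0, -0.14, 53, 16, 15, 0, 0, -0.141, 53, 18, 15, 0, 0, -0.14, 53, 22, 15, 0, 0, -0.141, 53, 23, 15, 0, 0, -0.14, 53, 26, 15, 0, 0, -0.141, 52, 29, 15, 0, 0, -0.14, 51, 31, 15, 0, 0, -0.141, 51, 33, 15, 0, 0, -0.14
end [481.12202719 390.65048775 340.61542611] 2.8039748170471324
```

Request:
play_rows(
  plan=[46,-17,1,0,0,-0.141,47,-15,0,0,0,-0.14,47,-13,0,0,0,-0.141,48,-10,0,0,0,-0.14,50,-2,0,0,0,-0.141,50,1,0,0,0,-0.14,51,3,0,0,0,-0.141,52,5,0,0,0,-0.14,53,7,0,0,0,-0.141,52,9,0,0,0,-0.14,53,12,15,0,0,-0.141,54,14,15,0,0,-0.14,53,16,15,0,0,-0.141,53,18,15,0,0,-0.14,53,22,15,0,0,-0.141,53,23,15,0,0,-0.14,53,26,15,0,0,-0.141,52,29,15,0,0,-0.14,50,31,15,0,0,-0.141,50,33,14,0,0,-0.14],
)

```text
clock: 4.85
eef_pos: [0.4814, 0.3908, 0.3392]
tool_rot: [0.166, 0.986, -0.002, -0.001]
ft_force: [0.4, 0.0, -0.7]
grip_width: 0.0853
```

```bash
python3 - <<'E'
from h import *
o=bot.get_obs(); print(o["clock"],np.round(o["joint_pos"],3),o["eef_pos"],o["tool_rot"],o["joint_vel"])
c=bot.camera("wrist"); cv2.imwrite("pics/w1.png",c["frame"]); W=cloud(c)
print(np.round(c["cam_to_world"],3))
X,Y,Z=W[...,0],W[...,1],W[...,2]
def rect(sel,name):
    P=W[sel]*1000; r=cv2.minAreaRect(P[:,:2].astype(np.float32)); print(name,len(P),np.round(r[0],1),np.round(r[1],1),round(r[2],2),np.round(np.median(P,0),1))
rect((abs(X-.49)<.1)&(abs(Y-.4)<.1)&(Z>.005)&(Z<.013),"plate")
rect((abs(X-.49)<.05)&(abs(Y-.4)<.05)&(Z>.036)&(Z<.06),"bar")
np.save("w1.npy",W)
E
```

```text
4.85 [ 0.682  0.496  0.626  1.705 -0.     1.015] [0.48143451 0.39083138 0.33923407] [ 0.16584165  0.98615008 -0.00163789 -0.00136889] [ 7.70816255e-01  9.45494895e-02 -1.32706126e-01 -2.29916297e-01
  6.11412718e-04 -3.43692164e-01]
[[ 0.327  0.895  0.303  0.403]
 [ 0.945 -0.309 -0.108  0.419]
 [-0.004  0.322 -0.947  0.47 ]
 [ 0.     0.     0.     1.   ]]
plate 4292 [490.6 403.2] [ 80.  119.6] 71.3 [484.8 405.3   7. ]
bar 596 [490.2 403.2] [15.6 59. ] 71.32 [489.2 403.3  42.7]
```

View pics/w1.png

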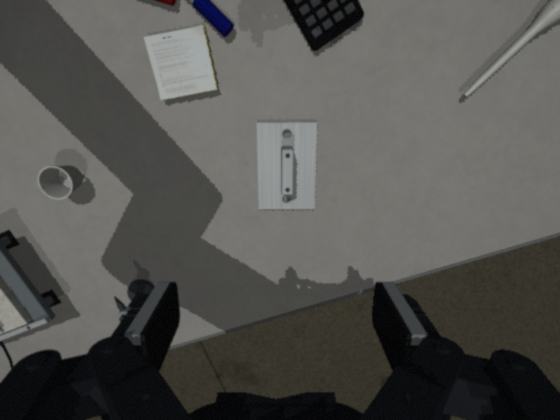

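```bash
cat > m.py <<'E'
from h import *
def rect(W,sel,name):
    P=W[sel]*1000; r=cv2.minAreaRect(P[:,:2].astype(np.float32)); print(name,len(P),np.round(r[0],1),np.round(r[1],1),round(r[2],2),np.round(np.median(P,0),1)); return r
E
python3 - <<'E'
from m import *
c=bot.camera("wrist"); c=bot.camera("wrist"); W=cloud(c);X,Y,Z=W[...,0],W[...,1],W[...,2]
o=bot.get_obs(); print(o["clock"],o["eef_pos"],o["tool_rot"],abs(o["joint_vel"]).max())
rect(W,(abs(X-.49)<.1)&(abs(Y-.4)<.1)&(Z>.005)&(Z<.013),"plate")
rect(W,(abs(X-.49)<.05)&(abs(Y-.4)<.05)&(Z>.036)&(Z<.06),"bar")
from plan import *
plan([(490.2,400.5,200,np.radians(180-18.7),6)],dec=1)
E
```

```text
5.0 [0.47993219 0.3917357  0.3388437 ] [ 0.16536977  0.98622631 -0.00240406 -0.00217559] 0.06448567137869209
plate 4244 [490.9 403. ] [ 80.  118.5] 71.26 [485.7 404.8   7. ]
bar 591 [490.1 403.4] [15.7 58.2] 71.49 [489.  403.6  42.6]
6
-1.1, 1.9, 23.1, 0, 0, -0.001, -1.2, 2, 23.2, 0, 0, -0.001, -1.1, 1.9, 23.1, 0, 0, -0.001, -1.2, 1.9, 23.2, 0, 0, -0.001, -1.1, 2, 23.1, 0, 0, -0.001, -1.2, 1.9, 23.1, 0, 0, -0.001
end [490.21687091 400.47631941 200.04370398] 2.8153154800120492
```

```bash
python3 - <<'E'
from plan import *
plan([(490.3,403,110,np.radians(180-18.7),6)],dec=1)
E
```

```text
6
-1, 2.3, 38.1, 0, 0, -0.001, -1, 2.4, 38.2, 0, 0, -0.001, -1.1, 2.3, 38.1, 0, 0, -0.001, -1, 2.3, 38.2, 0, 0, -0.001, -1, 2.4, 38.1, 0, 0, -0.001, -1.1, 2.3, 38.1, 0, 0, -0.001
end [490.33180405 402.9737205  110.04370398] 2.8153154800120492
```

Request:
play_rows(
  plan=[-1,2.3,38,0,0,-0.001,-1,2.3,38,0,0,-0.001,-1,2.3,38,0,0,-0.001,-1,2.3,38,0,0,-0.001,-1,2.3,38,0,0,-0.001,-1,2.3,38,0,0,-0.001,0,0,0,0,0,0,0,0,0,0,0,0,0,0,0,0,0,0],
)

```text
clock: 6.12
eef_pos: [0.4944, 0.4013, 0.1167]
tool_rot: [0.165, 0.986, 0.001, 0.001]
ft_force: [-0.7, 0.3, 0.5]
grip_width: 0.0853
```

```bash
python3 - <<'E'
from m import *
c=bot.camera("wrist"); cv2.imwrite("pics/w2.png",c["frame"]); W=cloud(c);X,Y,Z=W[...,0],W[...,1],W[...,2]
o=bot.get_obs(); print(o["clock"],o["eef_pos"],o["tool_rot"],abs(o["joint_vel"]).max())
rect(W,(abs(X-.49)<.1)&(abs(Y-.4)<.1)&(Z>.005)&(Z<.013),"plate")
rect(W,(abs(X-.49)<.05)&(abs(Y-.4)<.05)&(Z>.036)&(Z<.06),"bar")
from plan import *
plan([(490.3,403,22,np.radians(180-18.7),4)],dec=1)
E
```

```text
6.175 [0.49428498 0.40138768 0.11661079] [0.16534051 0.9862346  0.00145433 0.00131112] 0.007021006205953991
plate 14089 [491.3 402.8] [ 80.3 120.9] 71.31 [481.4 406.6   7. ]
bar 2097 [490.5 402.9] [15.9 59.9] 70.79 [487.7 403.8  42.8]
4
1.1, 0.1, 23.7, 0, 0, -0.001, 1, 0, 23.6, 0, 0, -0.002, 1.1, 0.1, 23.7, 0, 0, -0.001, 1.1, 0, 23.6, 0, 0, -0.002
end [490.28221131 402.97098937  22.01078806] 2.8153820033929238
```

View pics/w2.png

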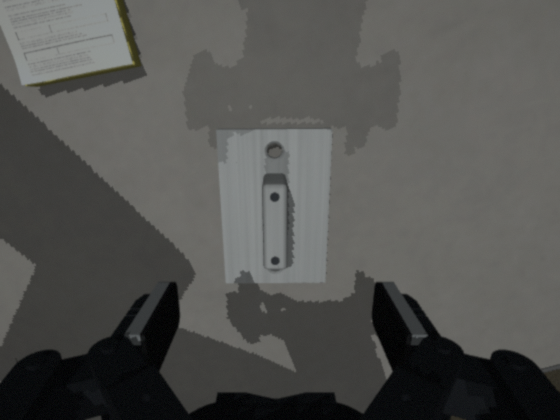

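Request:
play_rows(
  plan=[1,0,24,0,0,-0.001,1,0,24,0,0,-0.001,1,0,24,0,0,-0.002,0.5,0,17,0,0,-0.002,0,0,6,0,0,0,0,0,0,0,0,0,0,0,0,0,0,0],
)

```text
clock: 7.05
eef_pos: [0.4906, 0.4025, 0.0204]
tool_rot: [0.162, 0.987, 0.001, 0.001]
ft_force: [1.0, 0.4, 1.0]
grip_width: 0.0856
```

Request:
play_rows(
  plan=[0,0,0,0,0,0,0,0,0,0,0,0,0,0,0,0,0,0,0,0,0,0,0,0,0,0,0,0,0,0,0,0,0,0,0,0],
  hand=0,
)

```text
clock: 7.8
eef_pos: [0.4899, 0.4022, 0.0196]
tool_rot: [0.162, 0.987, 0.0, 0.0]
ft_force: [-0.1, 0.2, 1.6]
grip_width: 0.0152
```

```bash
python3 - <<'E'
from plan import *
y=2.815
plan([(490,402,60,y,2),(495,350,250,y+.1,5),(520,90,260,3.201,7),(520,90,260,3.201,3)])
E
```

```text
17
-0, -0, -20, 0, 0, 0, -0, -0, -20, 0, 0, 0.001, -4, -10, -38, 0, 0, -0.02, -4, -9, -38, 0, 0, -0.02, -4, -10, -38, 0, 0, -0.02, -4, -10, -38, 0, 0, -0.02, -4, -10, -38, 0, 0, -0.02, -12, -35, -1, 0, 0, -0.041, -10, -36, -2, 0, 0, -0.041, -9, -36, -1, 0, 0, -0.041, -7, -37, -2, 0, 0, -0.04, -6, -37, -1, 0, 0, -0.041, -5, -37, -2, 0, 0, -0.041, -2, -37, -1, 0, 0, -0.041, -0, 0, -0, 0, 0, -0, -0, 0, -0, 0, 0, -0, -0, 0, -0, 0, 0, -0
end [519.61060404  89.70524478 259.56158771] 3.2009091392916362
```

Request:
play_rows(
  plan=[0,0,-20,0,0,0,0,0,-20,0,0,0,-4,-10,-38,0,0,-0.02,-4,-10,-38,0,0,-0.02,-4,-10,-38,0,0,-0.02,-4,-10,-38,0,0,-0.02,-4,-10,-38,0,0,-0.02,-12,-35,-1,0,0,-0.041,-10,-36,-2,0,0,-0.041,-9,-36,-1,0,0,-0.041,-7,-37,-2,0,0,-0.04,-6,-37,-1,0,0,-0.041,-5,-37,-2,0,0,-0.041,-2,-37,-1,0,0,-0.041,0,0,0,0,0,0,0,0,0,0,0,0,0,0,0,0,0,0],
)

```text
clock: 9.93
eef_pos: [0.5192, 0.0894, 0.2589]
tool_rot: [-0.031, 1.0, 0.0, -0.0]
ft_force: [0.1, 1.3, -3.2]
grip_width: 0.0152
```

```bash
python3 - <<'E'
from m import *
c=bot.camera("wrist"); cv2.imwrite("pics/w3.png",c["frame"]); W=cloud(c);X,Y,Z=W[...,0],W[...,1],W[...,2]
np.savez("w3.npz",W=W,K=c["K"],T=c["cam_to_world"])
o=bot.get_obs(); print(o["clock"],o["eef_pos"],o["tool_rot"],abs(o["joint_vel"]).max(),o["grip_width"])
E
```

```text
9.975 [0.51924295 0.0894331  0.25897249] [-3.08312383e-02  9.99524544e-01  8.59770708e-06 -3.46849377e-04] 0.003009917772833513 0.015579425007411695
```

View pics/w3.png

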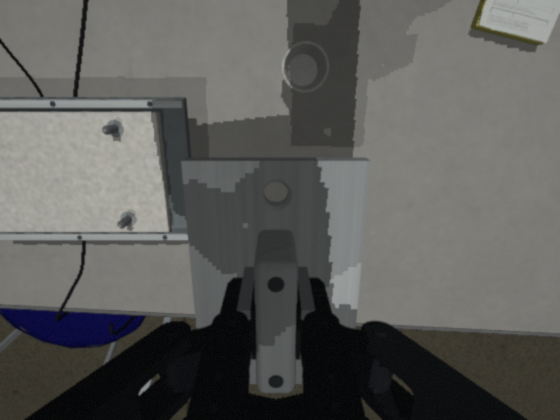

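```bash
python3 - <<'E'
from m import *
d=np.load("w3.npz"); W=d["W"];X,Y,Z=W[...,0],W[...,1],W[...,2]
f=cv2.imread("pics/w3.png")
cv2.imwrite("pics/w3c.png",cv2.resize(f[95:245,0:200],None,fx=4,fy=4,interpolation=cv2.INTER_CUBIC))
for (v0,v1,u0,u1) in ((110,145,90,135),(205,235,105,145)):
    w=W[v0:v1,u0:u1]; s=w[...,2]>.066; q=w[s]*1000
    vv,uu=np.nonzero(s); i=np.argsort(-q[:,2])
    print(len(q)); print(np.round(q[i][:60:2]).tolist()); print("mean top",q[q[:,2]>78].mean(0), "mean all",q.mean(0))
B=(X<.62)&(Y>-.3)&(Y<0)
rect(W,B&(Z>.0585)&(Z<.066)&(X>.47)&(X<.57),"board top")
# plate in hand: 
s=(Z>.2)&(Y>.03)&(Y<.15)&(X<.60); q=W[s]*1000; print(np.percentile(q,[1,50,99],axis=0).round(1))
print(np.round(W[191,275]*1000,1),np.round(W[175,275]*1000,1),np.round(W[165,230]*1000,1),np.round(W[250,210]*1000,1))
E
```

```text
119
[[472.0, -62.0, 84.0], [470.0, -64.0, 82.0], [473.0, -63.0, 82.0], [474.0, -62.0, 82.0], [470.0, -64.0, 82.0], [471.0, -63.0, 82.0], [471.0, -65.0, 81.0], [470.0, -64.0, 81.0], [473.0, -62.0, 81.0], [473.0, -63.0, 81.0], [469.0, -63.0, 81.0], [472.0, -63.0, 80.0], [470.0, -64.0, 80.0], [471.0, -62.0, 80.0], [470.0, -61.0, 80.0], [474.0, -64.0, 80.0], [472.0, -60.0, 80.0], [469.0, -66.0, 80.0], [471.0, -62.0, 79.0], [473.0, -62.0, 79.0], [469.0, -65.0, 79.0], [468.0, -65.0, 79.0], [475.0, -64.0, 79.0], [471.0, -60.0, 79.0], [469.0, -61.0, 79.0], [468.0, -64.0, 79.0], [474.0, -62.0, 78.0], [474.0, -66.0, 78.0], [472.0, -62.0, 78.0], [473.0, -61.0, 78.0]]
mean top [471.11751331 -63.01184263  80.13624987] mean all [470.99909791 -61.94528228  76.2767887 ]
99
[[560.0, -58.0, 83.0], [559.0, -57.0, 82.0], [560.0, -57.0, 82.0], [561.0, -59.0, 82.0], [562.0, -57.0, 82.0], [561.0, -56.0, 82.0], [562.0, -57.0, 81.0], [558.0, -59.0, 81.0], [563.0, -57.0, 80.0], [559.0, -59.0, 80.0], [559.0, -58.0, 80.0], [560.0, -57.0, 80.0], [562.0, -56.0, 80.0], [561.0, -55.0, 80.0], [561.0, -56.0, 79.0], [562.0, -55.0, 79.0], [559.0, -55.0, 79.0], [562.0, -54.0, 78.0], [561.0, -56.0, 78.0], [559.0, -57.0, 78.0], [564.0, -57.0, 78.0], [559.0, -61.0, 78.0], [561.0, -56.0, 78.0], [561.0, -55.0, 77.0], [558.0, -57.0, 77.0], [559.0, -55.0, 77.0], [557.0, -57.0, 76.0], [565.0, -56.0, 76.0], [558.0, -59.0, 76.0], [561.0, -54.0, 76.0]]
mean top [560.22807009 -57.34296274  80.24664166] mean all [559.77109088 -56.80009404  75.73312061]
board top 16039 [ 520. -104.] [171.9 100. ] 90.0 [ 518.4 -101.5   61. ]
[[460.7  37.2 245. ]
 [505.5  89.3 288.2]
 [544.3 141.5 332.2]]
[539.6  91.   -1.5] [466.8  86.7 246.4] [463.7  67.4 246. ] [503.9  58.9 245.9]
```

View pics/w3c.png

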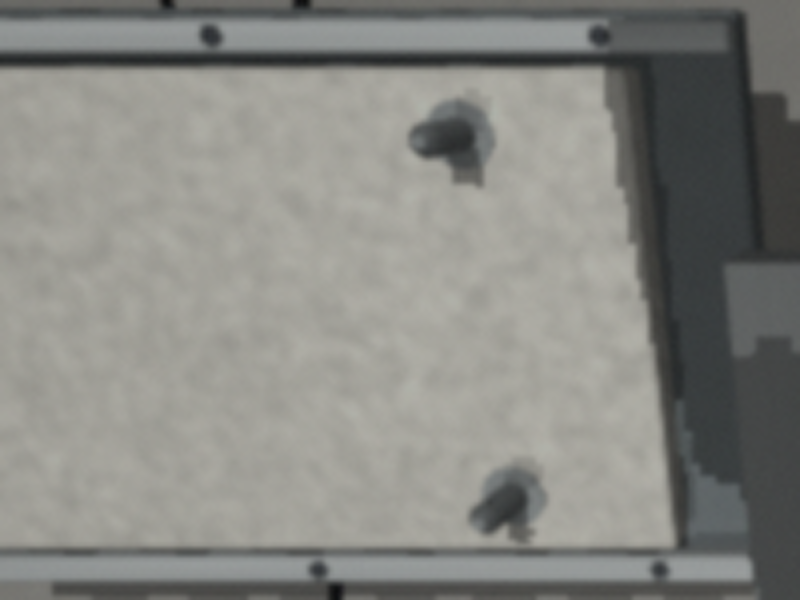

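```bash
python3 - <<'E'
from m import *
d=np.load("w3.npz"); W=d["W"]*1000;X,Y,Z=W[...,0],W[...,1],W[...,2]; K=d["K"];T=d["T"]
o=bot.get_obs(); tcp=o["eef_pos"]*1000
a=np.radians(3.55); ex=np.array([np.cos(a),np.sin(a)]); ey=np.array([-ex[1],ex[0]])
s=(Z>242)&(Z<250)&(Y>30)&(Y<150)&(X<600)
s[:150]=0
vv,uu=np.nonzero(s)
P=W[s][:,:2]-tcp[:2]; a_=P@ex; b_=P@ey
print("plate z",np.median(W[s][:,2]),"ex range",np.percentile(a_,[0,.5,1,50]),"ey",np.percentile(b_,[0,.5,1,50,99,99.5,100]))
# per-row side edges
for r in range(165,300,15):
    m=vv==r; 
    if m.sum()>5: print(r, b_[m].min().round(1), b_[m].max().round(1), a_[m].mean().round(1))
# front edge per column
print([(c,a_[uu==c].min().round(1), b_[uu==c][np.argmin(a_[uu==c])].round(1)) for c in range(190,365,20) if (uu==c).any()])
# hole : pixels inside plate with no plate depth
hm=np.zeros(Z.shape,np.uint8); hm[180:205,260:292]=1; hm[(Z>235)]=0
vs,us=np.nonzero(hm); print("hole px",len(vs),vs.mean(),us.mean())
def ray(u,v,z):
    dr=T[:3,:3]@np.array([(u-K[0,2])/K[0,0],(v-K[1,2])/K[1,1],1]); p=T[:3,3]*1000; return p+dr*(z-p[2])/dr[2]
f=cv2.imread("pics/w3.png"); cv2.imwrite("pics/w3d.png",cv2.resize(f[150:300,180:380],None,fx=4,fy=4,interpolation=cv2.INTER_CUBIC))
for z in (246,247):
    h=ray(us.mean(),vs.mean(),z)[:2]-tcp[:2]; print("hole",h@ex,h@ey)
# bar in hand
s=(Z>275)&(Z<290)&(abs(X-520)<40)&(abs(Y-89)<12)
P=W[s][:,:2]-tcp[:2]; print("bar", np.percentile(P@ex,[1,50,99]),np.percentile(P@ey,[1,50,99]))
E
```

```text
plate z 246.44141487310765 ex range [-59.25924021 -58.9945595  -58.92048386 -32.25475384] ey [-39.57116598 -38.97754469 -38.65317607   0.55774973  40.13868939
  40.45082805  41.02186812]
165 -39.1 40.6 -56.9
180 -39.0 40.5 -50.4
195 -38.9 40.4 -43.7
210 -38.9 40.4 -36.8
225 -39.1 40.5 -29.7
240 -39.0 40.6 -22.4
255 -38.8 40.2 -14.9
270 -39.1 40.8 -7.0
285 -39.0 40.8 1.0
[(190, np.float64(-58.8), np.float64(-35.6)), (210, np.float64(-59.1), np.float64(-26.8)), (230, np.float64(-59.0), np.float64(-18.4)), (250, np.float64(-59.3), np.float64(-10.0)), (270, np.float64(-58.9), np.float64(-1.6)), (290, np.float64(-59.0), np.float64(7.0)), (310, np.float64(-59.1), np.float64(15.5)), (330, np.float64(-58.9), np.float64(23.8)), (350, np.float64(-58.9), np.float64(32.8))]
hole px 361 191.23545706371192 275.4238227146814
hole -45.262482069465925 0.7328138688751471
hole -45.52891987631364 0.7325014305246595
bar [-29.01485245  -5.96178186  28.42271222] [-10.66335591   0.55501261  11.18102624]
```

View pics/w3d.png

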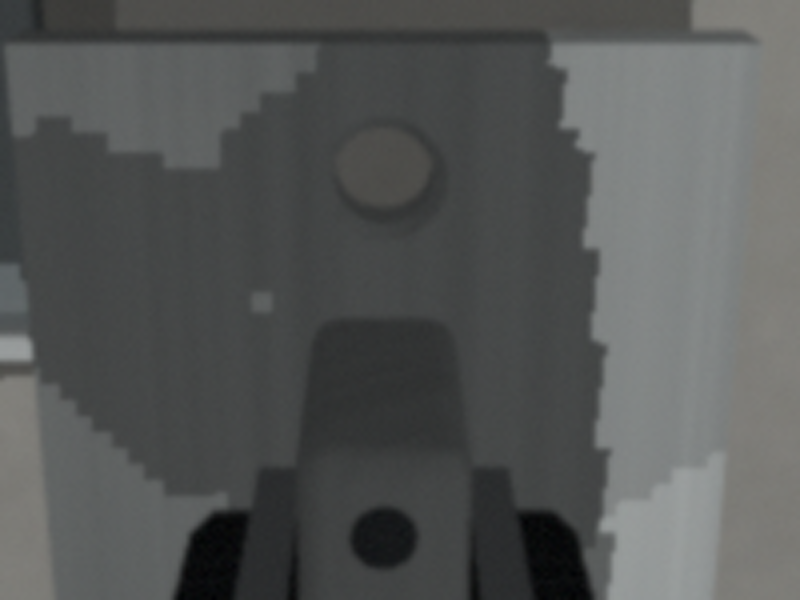

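```bash
python3 - <<'E'
from plan import *
plan([(515.4,-61.3,200,3.204,4),(515.4,-61.3,118,3.204,4),(515.4,-61.3,118,3.204,3)],dec=1)
E
```

```text
11
3.3, -37.6, 14.7, 0, 0, -1.571, 37.5, 3.3, 14.8, 0, 0, -1.571, -3.3, 37.6, 14.7, 0, 0, -1.571, -37.5, -3.3, 14.8, 0, 0, -1.571, -0, -0, 20.5, 0, 0, 0, -0, -0, 20.5, 0, 0, 0, -0, -0, 20.5, 0, 0, 0, -0, -0, 20.5, 0, 0, 0, -0, -0, -0, 0, 0, 0, -0, -0, -0, 0, 0, 0, -0, -0, -0, 0, 0, 0
end [515.37137322 -61.29609678 117.97248644] 3.204079613265977
```

Request:
play_rows(
  plan=[3.3,-37.6,14.7,0,0,-0.001,3.3,-37.6,14.7,0,0,0,3.3,-37.6,14.7,0,0,0,3.3,-37.6,14.7,0,0,0,0,0,20.5,0,0,0,0,0,20.5,0,0,0,0,0,20.5,0,0,0,0,0,20.5,0,0,0,0,0,0,0,0,0,0,0,0,0,0,0,0,0,0,0,0,0],
)

```text
clock: 11.35
eef_pos: [0.5164, -0.0623, 0.1197]
tool_rot: [-0.031, 1.0, -0.0, 0.001]
ft_force: [-0.9, 0.0, -3.0]
grip_width: 0.0154
```

```bash
python3 - <<'E'
from m import *
c=bot.camera("wrist"); f=c["frame"];cv2.imwrite("pics/w4.png",cv2.resize(f[120:320,150:400],None,fx=3,fy=3,interpolation=cv2.INTER_CUBIC)); W=cloud(c)
np.savez("w4.npz",W=W,K=c["K"],T=c["cam_to_world"])
o=bot.get_obs(); print(o["clock"],o["eef_pos"],o["tool_rot"],abs(o["joint_vel"]).max(),o["grip_width"],o["ft_force"])
c=bot.camera("scene"); cv2.imwrite("pics/s4.png",cv2.resize(c["frame"][120:270,200:400],None,fx=4,fy=4,interpolation=cv2.INTER_CUBIC))
w=W[180:205,258:295]*1000; q=w[(w[...,2]>60)&(w[...,2]<90)]; print(len(q),q.mean(0) if len(q) else 0)
E
```

```text
11.4 [ 0.51628364 -0.06235624  0.11959488] [-3.07282788e-02  9.99527210e-01 -1.74889597e-04  1.04855591e-03] 0.006593821406898504 0.015136837369505515 [ 0.24103567  0.1475111  -3.05310586]
345 [483.16948105 -63.53860177  62.40698373]
```

View pics/w4.png

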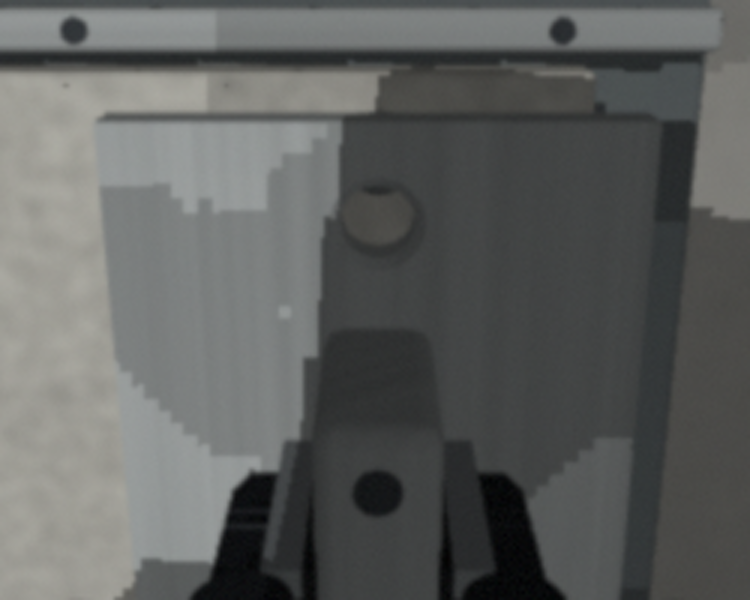

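View pics/s4.png

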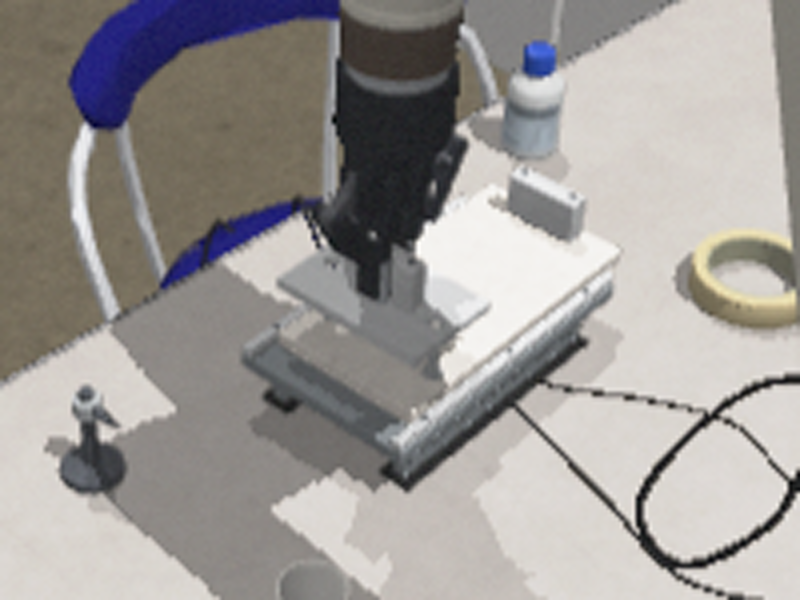

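Request:
play_rows(
  plan=[0.8,0.5,5,0,0,0,0,0,7,0,0,0,0,0,0,0,0,0,0,0,0,0,0,0],
)

```text
clock: 11.95
eef_pos: [0.5145, -0.062, 0.1063]
tool_rot: [-0.031, 1.0, 0.0, -0.0]
ft_force: [-0.2, 0.5, -2.3]
grip_width: 0.0153
```

```bash
python3 - <<'E'
from m import *
c=bot.camera("wrist"); f=c["frame"];cv2.imwrite("pics/w5.png",cv2.resize(f[160:240,230:330],None,fx=7,fy=7,interpolation=cv2.INTER_CUBIC)); W=cloud(c)
o=bot.get_obs(); print(o["clock"],o["eef_pos"],o["tool_rot"],abs(o["joint_vel"]).max(),o["grip_width"],o["ft_force"])
for p in ([471.1,-63.4,83],[471.1,-63.4,62],[470.6,-64.6,95]): print(proj(c,np.array(p)/1000))
E
```

```text
12.0 [ 0.51469877 -0.06197614  0.1064927 ] [-3.05818634e-02  9.99532265e-01  8.61766056e-06 -3.21214167e-06] 0.00496018158285055 0.015420039712083528 [-0.41697039 -0.87388441 -2.31056687]
[276.41189393 189.12517262]
[276.28645995 179.01652272]
[273.80197857 194.85025767]
```

View pics/w5.png

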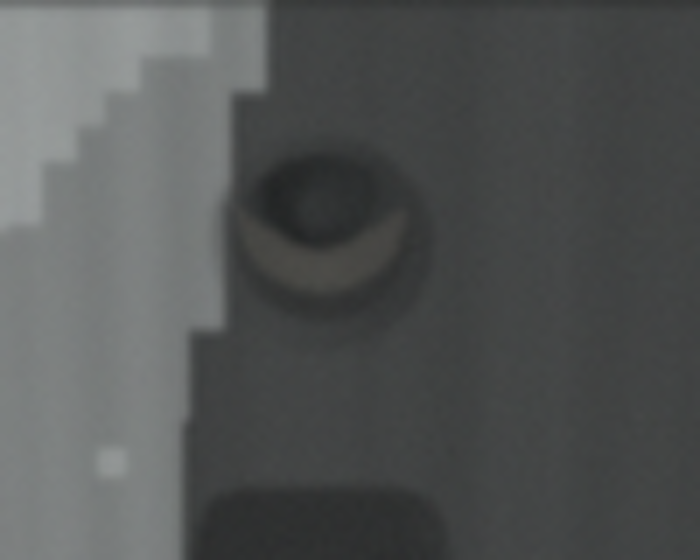

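Request:
play_rows(
  plan=[-0.4,-0.3,3,0,0,0,0,0,4,0,0,0,0,0,4,0,0,0,0,0,4,0,0,0,0,0,0,0,0,0,0,0,0,0,0,0],
)

```text
clock: 12.75
eef_pos: [0.5151, -0.0622, 0.0915]
tool_rot: [-0.031, 1.0, 0.0, 0.0]
ft_force: [-0.0, -0.8, -3.0]
grip_width: 0.0153
```

Request:
play_rows(
  plan=[0,0,3,0,0,0,0,0,3,0,0,0,0,0,2,0,0,0,0,0,1,0,0,0,0,0,0,0,0,0,0,0,0,0,0,0],
)

```text
clock: 13.5
eef_pos: [0.5151, -0.0622, 0.0826]
tool_rot: [-0.031, 1.0, -0.0, 0.0]
ft_force: [0.3, -0.1, -2.1]
grip_width: 0.0154
```

Request:
play_rows(
  plan=[0,0,1,0,0,0,0,0,0,0,0,0,0,0,0,0,0,0],
)

```text
clock: 13.88
eef_pos: [0.515, -0.0622, 0.0815]
tool_rot: [-0.031, 1.0, -0.0, 0.0]
ft_force: [-0.4, -0.1, -2.8]
grip_width: 0.0153
```

Request:
play_rows(
  plan=[0,0,1,0,0,0,0,0,0,0,0,0,0,0,0,0,0,0],
)

```text
clock: 14.25
eef_pos: [0.515, -0.0622, 0.0815]
tool_rot: [-0.031, 1.0, -0.0, 0.0]
ft_force: [-3.0, 0.0, 5.9]
grip_width: 0.0156
```

Request:
play_rows(
  plan=[0,0,0,0,0,0,0,0,0,0,0,0,0,0,0,0,0,0,0,0,0,0,0,0,0,0,0,0,0,0,0,0,0,0,0,0],
  hand=100,
)

```text
clock: 15.0
eef_pos: [0.5151, -0.0622, 0.0805]
tool_rot: [-0.031, 1.0, 0.0, -0.0]
ft_force: [-0.1, 0.4, 0.5]
grip_width: 0.0851
```

Request:
play_rows(
  plan=[0,0,-10,0,0,0,0,0,-25,0,0,0,0,0,-35,0,0,0,0,0,-40,0,0,0,0,0,-40,0,0,0,0,0,0,0,0,0,0,0,0,0,0,0],
)

```text
clock: 15.88
eef_pos: [0.5149, -0.0622, 0.2306]
tool_rot: [-0.031, 1.0, -0.0, 0.0]
ft_force: [-1.7, 0.1, -0.9]
grip_width: 0.085
```

```bash
python3 - <<'E'
from m import *
c=bot.camera("wrist"); f=c["frame"];cv2.imwrite("pics/w6.png",f); W=cloud(c)
np.savez("w6.npz",W=W,K=c["K"],T=c["cam_to_world"])
o=bot.get_obs(); print(o["clock"],o["eef_pos"],o["tool_rot"],abs(o["joint_vel"]).max(),o["grip_width"],o["ft_force"])
X,Y,Z=W[...,0],W[...,1],W[...,2]
rect(W,(Z>.0665)&(Z<.075)&(X>.44)&(X<.59)&(Y>-.12)&(Y<0),"plate")
rect(W,(Z>.099)&(X>.47)&(X<.56)&(Y>-.09)&(Y<-.03),"pbar")
rect(W,(Z>.085)&(X>.47)&(X<.58)&(Y<-.2),"bbar")
print(rect(W,(Z>.025)&(X>.57)&(X<.68)&(Y>.05),"gauge"))
E
```

```text
15.925 [ 0.51440621 -0.06215527  0.22982236] [-3.05819759e-02  9.99531991e-01  1.04898808e-04 -7.28168159e-04] 0.014272374316092518 0.08550674751456566 [0.73612296 0.92778529 0.17322949]
plate 9911 [516.5 -61.3] [120.4  80.2] 3.5 [507.4 -62.8  69. ]
pbar 7929 [511.  -52.9] [58.  55.6] 27.97 [503.4 -58.9 297.4]
bbar 1882 [ 526.8 -245.2] [59.1 17.2] 3.08 [ 524.9 -241.5   96.3]
gauge 709 [595.  120.1] [40.5 19.6] 19.76 [600.6 120.6  64.4]
((594.9939575195312, 120.05287170410156), (40.48196792602539, 19.59000015258789), 19.76287269592285)
```

View pics/w6.png

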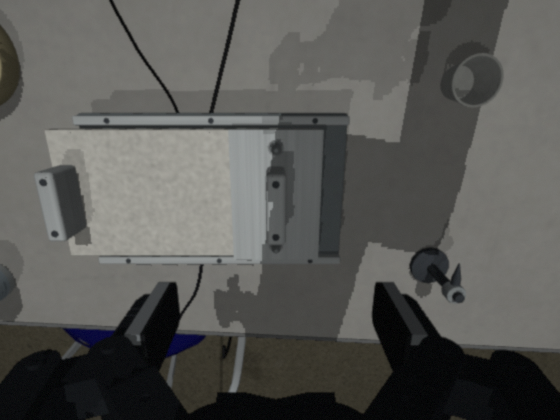

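```bash
python3 - <<'E'
from m import *
d=np.load("w6.npz"); W=d["W"]*1000; f=cv2.imread("pics/w6.png")
cv2.imwrite("pics/w6c.png",cv2.resize(f[240:310,400:490],None,fx=8,fy=8,interpolation=cv2.INTER_CUBIC))
w=W[240:310,400:490]; s=(w[...,2]>50)&(w[...,0]<606)
q=w[s]; vv,uu=np.nonzero(s); i=np.argsort(q[:,0])
for k in i[:60:2]: print(vv[k]+240,uu[k]+400,np.round(q[k],1))
a=np.radians(3.5); ey=np.array([-np.sin(a),np.cos(a)]); ex=np.array([np.cos(a),np.sin(a)])
m=(w[...,2]>52)&(w[...,2]<72)&(w[...,0]<598); P=w[m]; print(len(P))
A=P[:,:2]@ex; B=P[:,:2]@ey
for lo in range(575,610,4):
    t=(A>=lo)&(A<lo+4); 
    if t.sum()>2: print(lo,t.sum(),B[t].min().round(1),B[t].max().round(1),B[t].mean().round(1),P[t,2].max().round(1))
pl=(W[...,2]>66.5)&(W[...,2]<74)&(W[...,0]>440)&(W[...,0]<590)&(W[...,1]>-120)&(W[...,1]<0)
Q=W[pl]; C=np.c_[Q[:,:2]-[516,-61],np.ones(len(Q))]; print("plane",np.linalg.lstsq(C,Q[:,2],rcond=None)[0])
b=Q[:,:2]@ey; print("plate ey edges",np.percentile(b,[.5,99.5]))
bd=(W[...,2]>55)&(W[...,2]<64)&(W[...,0]>480)&(W[...,0]<560)&(W[...,1]>-240)&(W[...,1]<-110)
Q=W[bd]; C=np.c_[Q[:,:2]-[516,-61],np.ones(len(Q))]; print("board plane",np.linalg.lstsq(C,Q[:,2],rcond=None)[0])
E
```

```text
306 409 [500.1 -13.5 254.6]
299 401 [500.1 -14.8 250.1]
306 400 [500.2 -16.8 254.7]
303 404 [500.2 -14.5 252.5]
302 405 [500.3 -13.9 251.7]
306 403 [500.4 -15.6 254.3]
296 400 [500.4 -14.3 247.6]
306 405 [500.4 -14.8 254.3]
298 403 [500.4 -13.6 248.9]
305 406 [500.4 -14.1 253.5]
303 407 [500.4 -13.2 252.1]
293 400 [500.5 -13.4 245.2]
296 401 [500.5 -13.8 247.3]
303 406 [500.5 -13.6 252. ]
307 403 [500.5 -15.7 254.7]
309 404 [500.6 -15.7 255.9]
295 401 [500.6 -13.5 246.5]
309 406 [500.6 -14.9 255.8]
309 400 [500.6 -17.2 256. ]
295 402 [500.6 -13.  246.3]
297 403 [500.7 -13.1 247.7]
306 408 [500.7 -13.4 253.7]
292 400 [500.7 -13.  244.1]
305 408 [500.7 -13.1 253. ]
303 402 [500.7 -15.  251.8]
307 400 [500.7 -16.7 254.6]
304 401 [500.7 -15.6 252.5]
308 403 [500.8 -15.7 255. ]
304 400 [500.8 -15.9 252.5]
305 400 [500.8 -16.2 253.1]
223
579 11 85.7 86.9 86.4 63.3
583 21 84.2 89.0 86.2 64.0
587 31 83.7 89.3 86.1 65.3
591 37 82.3 89.2 85.5 66.4
595 37 82.1 89.8 85.1 67.2
599 59 81.3 91.5 85.2 68.8
603 27 79.5 92.8 85.6 69.1
plane [-6.83187887e-04  5.72972043e-04  6.90173473e+01]
plate ey edges [-132.35029605  -53.0498319 ]
board plane [-1.90231440e-04  1.96892296e-04  6.10224640e+01]
```

View pics/w6c.png

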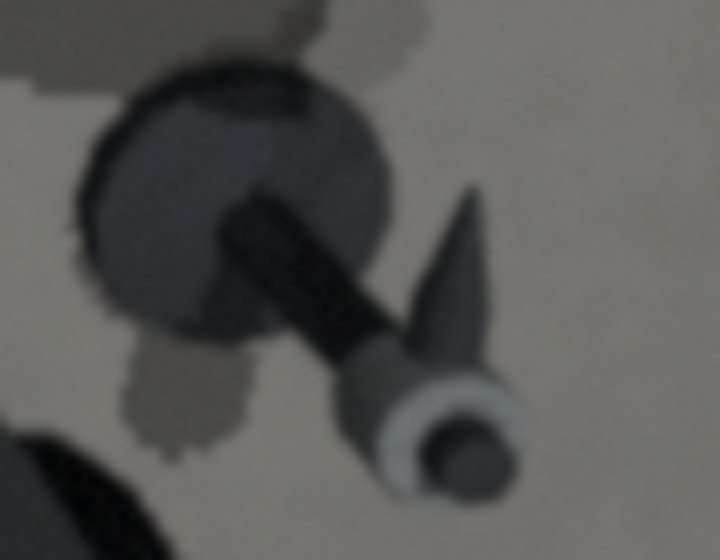

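```bash
python3 - <<'E'
from h import *
for n in ("top","scene"):
    W=np.load(f"{n}W.npy"); X,Y,Z=W[...,0],W[...,1],W[...,2]
    s=(Z>.06)&(X>.15)&(X<.45)&(Y<-.15)&(Y>-.45)
    if n=="scene": s&=(X>.22)
    P=W[s]; i=np.argsort(-P[:,1]); print(n,len(P)); print(np.round(P[i][:40:4],3).tolist()); print(np.percentile(P,[1,50,99],axis=0).round(3))
    for lo in np.arange(-.45,-.15,.03):
        t=(P[:,1]>=lo)&(P[:,1]<lo+.03)
        if t.sum(): print(round(lo,2),t.sum(),P[t].min(0).round(3),P[t].max(0).round(3))
E
python3 - <<'E'
import sys; sys.path.insert(0,'.')
from plan import *
plan([(527,-245.5,230,-3.0805,4)],dec=1)
E
```

```text
top 4829
[[0.302, -0.243, 0.147], [0.283, -0.244, 0.172], [0.297, -0.244, 0.174], [0.301, -0.244, 0.311], [0.298, -0.244, 0.189], [0.296, -0.244, 0.31], [0.3, -0.244, 0.389], [0.302, -0.244, 0.322], [0.295, -0.244, 0.296], [0.294, -0.244, 0.089]]
[[ 0.15  -0.449  0.101]
 [ 0.178 -0.392  0.47 ]
 [ 0.31  -0.244  0.698]]
-0.45 1572 [ 0.15  -0.45   0.092] [ 0.313 -0.42   0.69 ]
-0.42 897 [ 0.15  -0.42   0.079] [ 0.312 -0.39   0.693]
-0.39 660 [ 0.15  -0.39   0.084] [ 0.31 -0.36  0.7 ]
-0.36 644 [ 0.15  -0.36   0.098] [ 0.309 -0.33   0.703]
-0.33 451 [ 0.15 -0.33  0.08] [ 0.308 -0.3    0.702]
-0.3 226 [ 0.281 -0.3    0.091] [ 0.305 -0.27   0.415]
-0.27 379 [ 0.281 -0.27   0.081] [ 0.305 -0.243  0.415]
scene 3810
[[0.297, -0.238, 0.136], [0.3, -0.24, 0.367], [0.277, -0.24, 0.143], [0.3, -0.24, 0.126], [0.287, -0.24, 0.401], [0.296, -0.241, 0.36], [0.284, -0.241, 0.109], [0.29, -0.241, 0.411], [0.298, -0.241, 0.367], [0.296, -0.241, 0.158]]
[[ 0.261 -0.405  0.09 ]
 [ 0.282 -0.283  0.3  ]
 [ 0.306 -0.241  0.413]]
-0.45 21 [ 0.298 -0.448  0.41 ] [ 0.312 -0.421  0.413]
-0.42 51 [ 0.286 -0.42   0.368] [ 0.31  -0.39   0.414]
-0.39 161 [ 0.277 -0.39   0.083] [ 0.31  -0.36   0.414]
-0.36 216 [ 0.266 -0.36   0.088] [ 0.308 -0.33   0.414]
-0.33 1135 [ 0.26  -0.33   0.086] [ 0.306 -0.3    0.414]
-0.3 568 [ 0.279 -0.3    0.084] [ 0.306 -0.27   0.414]
-0.27 1654 [ 0.277 -0.27   0.083] [ 0.304 -0.24   0.414]
-0.24 4 [ 0.297 -0.24   0.089] [ 0.299 -0.238  0.307]
4
-0.3, -45.9, -0, 0, 0, 0, -0.4, -46, -0.1, 0, 0, 0, -0.3, -45.9, -0, 0, 0, 0, -0.4, -46, -0.1, 0, 0, 0
end [ 527.04030274 -245.52587766  230.02235537] -3.0804189629232903
```

Request:
play_rows(
  plan=[-0.3,-46,0,0,0,0,-0.3,-46,0,0,0,0,-0.3,-46,0,0,0,0,-0.4,-46,0,0,0,0,0,0,30,0,0,0,0,0,30,0,0,0,0,0,0,0,0,0,0,0,0,0,0,0],
)

```text
clock: 16.92
eef_pos: [0.5277, -0.2457, 0.1707]
tool_rot: [-0.031, 1.0, 0.0, -0.0]
ft_force: [-0.3, -0.2, 1.0]
grip_width: 0.0853
```

```bash
python3 - <<'E'
from m import *
c=bot.camera("wrist"); f=c["frame"];cv2.imwrite("pics/w7.png",f); W=cloud(c)
o=bot.get_obs(); print(o["clock"],o["eef_pos"],o["tool_rot"],abs(o["joint_vel"]).max(),o["grip_width"],o["ft_force"])
X,Y,Z=W[...,0],W[...,1],W[...,2]
rect(W,(Z>.085)&(Z<.11)&(X>.47)&(X<.58)&(Y<-.2),"bbar")
from plan import *
plan([(527,-245.5,76,-3.0805,5)],dec=1)
E
```

```text
16.975 [ 0.52820823 -0.2458517   0.1714962 ] [-3.07822494e-02  9.99525874e-01 -3.12166677e-04  6.18645693e-04] 0.01286640530005316 0.08559348911662132 [ 0.4245764   0.49248123 -0.48226809]
bbar 2130 [ 527.  -245.8] [59.4 16. ] 3.04 [ 523.6 -246.    96.8]
5
0.2, 0.1, 19.1, 0, 0, 0, 0.3, 0.1, 19.1, 0, 0, 0, 0.2, 0.1, 19.1, 0, 0, 0, 0.2, 0, 19.1, 0, 0, 0, 0.3, 0.1, 19.1, 0, 0, 0
end [ 526.98588929 -245.52630561   75.99619745] -3.0800180101991375
```

View pics/w7.png

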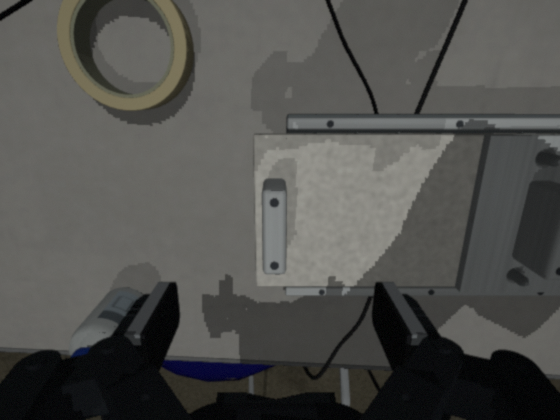

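```bash
python3 - <<'E'
from h import *
d=np.load("w6.npz"); W=d["W"]*1000; X,Y,Z=W[...,0],W[...,1],W[...,2]
# near guide: rows ~113-125 ; outer edge per column: first row where z>52
for lo,hi,rows in ((100,340,range(105,130)),(110,330,range(270,250,-1))):
    pts=[]
    for u in range(lo,hi,3):
        for v in rows:
            if 53<Z[v,u]<62: pts.append(W[v,u]); break
    P=np.array(pts); 
    for _ in range(3):
        k=np.polyfit(P[:,1],P[:,0],1); r=P[:,0]-np.polyval(k,P[:,1]); P=P[abs(r)<2.0]
    print(len(P),k, "angle deg", np.degrees(np.arctan(-k[0])), r.std())
# board bare-area sides
for rows in (range(118,150),range(262,240,-1)):
    pts=[]
    for u in range(100,225,3):
        for v in rows:
            if 59.6<Z[v,u]<63: pts.append(W[v,u]); break
    P=np.array(pts)
    for _ in range(3):
        k=np.polyfit(P[:,1],P[:,0],1); r=P[:,0]-np.polyval(k,P[:,1]); P=P[abs(r)<1.5]
    print("board",len(P),k,np.degrees(np.arctan(-k[0])))
E
```

```text
80 [-6.13066376e-02  4.41929665e+02] angle deg 3.508220764594165 0.03388557266571049
74 [-6.13209177e-02  5.82756367e+02] angle deg 3.5090358909284 0.33121827440147056
board 42 [-6.14434714e-02  4.52706446e+02] 3.5160313437266715
board 42 [-5.96719381e-02  5.72354320e+02] 3.4149008576941196
```

Request:
play_rows(
  plan=[0.2,0,19,0,0,0,0.2,0,19,0,0,0,0.2,0,19,0,0,0,0.3,0,19,0,0,0,0.3,0,19,0,0,0,0,0,0,0,0,0,0,0,0,0,0,0],
)

```text
clock: 17.85
eef_pos: [0.5275, -0.2462, 0.0771]
tool_rot: [-0.031, 1.0, -0.001, 0.001]
ft_force: [-0.4, 0.5, 0.4]
grip_width: 0.0855
```

Request:
play_rows(
  plan=[0,0,0,0,0,0,0,0,0,0,0,0,0,0,0,0,0,0,0,0,0,0,0,0,0,0,0,0,0,0,0,0,0,0,0,0],
  hand=0,
)

```text
clock: 18.6
eef_pos: [0.5266, -0.2463, 0.0758]
tool_rot: [-0.03, 1.0, -0.0, 0.0]
ft_force: [0.2, -1.5, 2.3]
grip_width: 0.0152
```

```bash
python3 - <<'E'
from h import *
o=bot.get_obs(); print(o["clock"],o["eef_pos"],o["tool_rot"],o["grip_width"],o["ft_force"],o["ft_torque"])
E
```

```text
18.6 [ 0.52657735 -0.24626465  0.07584523] [-3.04959401e-02  9.99534792e-01 -3.80412519e-04  2.30279715e-04] 0.015212675588655862 [ 0.22777318 -1.4791805   2.2839339 ] [-0.23999942  0.14185085  0.06404179]
```

Request:
play_rows(
  plan=[0,2,0,0,0,0,0,4,0,0,0,0,0,6,0,0,0,0,0,8,0,0,0,0,0,8,0,0,0,0,0,8,0,0,0,0,0,8,0,0,0,0,0,6,0,0,0,0,0,4,0,0,0,0,0,2,0,0,0,0,0,0,0,0,0,0,0,0,0,0,0,0],
)

```text
clock: 20.1
eef_pos: [0.5232, -0.1899, 0.0758]
tool_rot: [-0.031, 1.0, -0.0, 0.0]
ft_force: [0.1, -3.6, 4.8]
grip_width: 0.0151
```

```bash
python3 - <<'E'
from h import *
o=bot.get_obs(); print(o["clock"],o["eef_pos"],o["tool_rot"],o["grip_width"],o["ft_force"],o["ft_torque"])
c=bot.camera("top"); W=cloud(c)*1000; Z=W[...,2]
bd=(Z>50)&(Z<78)&(W[...,0]>455)&(W[...,0]<575)&(W[...,1]>-160)&(W[...,1]<60)
Q=W[bd]; 
for lo in range(-160,60,20):
    t=(Q[:,1]>=lo)&(Q[:,1]<lo+20); print(lo,t.sum(),np.median(Q[t,2]).round(1) if t.sum() else None)
cv2.imwrite("pics/t8.png",cv2.resize(c["frame"][130:260,180:420],None,fx=3,fy=3,interpolation=cv2.INTER_CUBIC))
E
```

```text
20.1 [ 0.52322733 -0.18992506  0.07582174] [-3.06456635e-02  9.99530264e-01 -1.17238412e-05  3.08630178e-04] 0.015120160752585203 [ 0.096494   -3.57458019  4.83178751] [-0.69066146  0.02690511 -0.04563014]
-160 136 62.8
-140 222 62.0
-120 240 62.1
-100 236 62.7
-80 239 62.3
-60 250 63.9
-40 233 70.3
-20 146 70.4
0 224 70.0
20 162 70.0
40 0 None
```

View pics/t8.png

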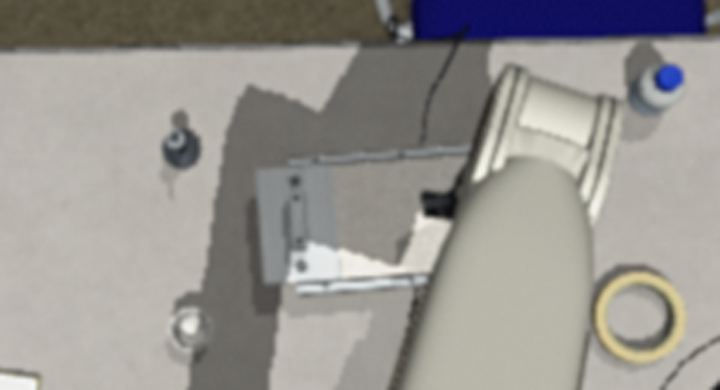

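Request:
play_rows(
  plan=[0,2,0,0,0,0,0,4,0,0,0,0,0,6,0,0,0,0,0,8,0,0,0,0,0,8,0,0,0,0,0,8,0,0,0,0,0,8,0,0,0,0,0,8,0,0,0,0,0,8,0,0,0,0,0,6,0,0,0,0,0,4,0,0,0,0,0,2,0,0,0,0,0,2,0,0,0,0,0,1,0,0,0,0,0,0,0,0,0,0,0,0,0,0,0,0],
)

```text
clock: 22.15
eef_pos: [0.5186, -0.1159, 0.0758]
tool_rot: [-0.03, 1.0, -0.001, 0.0]
ft_force: [0.6, -5.4, 5.2]
grip_width: 0.0151
```

```bash
cat > chk.py <<'E'
from h import *
import sys
tag=sys.argv[1]
o=bot.get_obs(); print(o["clock"],o["eef_pos"],o["tool_rot"],o["grip_width"],o["ft_force"],o["ft_torque"])
a=np.radians(3.51); ey=np.array([-np.sin(a),np.cos(a)]); ex=np.array([np.cos(a),np.sin(a)])
for cam in ("top","scene","wrist"):
    c=bot.camera(cam); W=cloud(c)*1000; Z=W[...,2]; np.savez(f"{cam}{tag}.npz",W=W,K=c["K"],T=c["cam_to_world"],f=c["frame"])
    A=W[...,:2]@ex; B=W[...,:2]@ey
    s=(Z>65)&(Z<74)&(abs(A-511)<58)&(B>-60)&(B<150); 
    if s.sum()>50:
        Q=W[s]; C=np.c_[A[s]-511,B[s]-45,np.ones(s.sum())]; k=np.linalg.lstsq(C,Z[s],rcond=None)[0]
        print(cam,"plate n",s.sum(),"ey",np.percentile(B[s],[.5,1,50,99,99.5]).round(1),"ex",np.percentile(A[s],[1,99]).round(1),"plane",k.round(4))
    s=(Z>58)&(Z<66)&(abs(A-511)<55)&(B>-100)&(B<-5)
    if s.sum()>50: 
        C=np.c_[A[s]-511,B[s]-45,np.ones(s.sum())]; print(cam,"board plane",np.linalg.lstsq(C,Z[s],rcond=None)[0].round(4))
    g=(Z>52)&(Z<72)&(A>577)&(A<598)&(B>60)&(B<110); print(cam,"pointer",g.sum(),[(lo,int((g&(A>=lo)&(A<lo+5)).sum()),B[g&(A>=lo)&(A<lo+5)].mean().round(1)) for lo in range(577,598,5) if (g&(A>=lo)&(A<lo+5)).any()])
    cv2.imwrite(f"pics/{cam}{tag}.png",c["frame"])
E
python3 chk.py 9
```

```text
22.15 [ 0.5186191  -0.11593616  0.07584664] [-3.02469167e-02  9.99542111e-01 -7.87293466e-04  2.67686178e-04] 0.015061845843129964 [ 0.59953489 -5.40178772  5.21753115] [-1.09964135 -0.06666414 -0.02173773]
top plate n 816 ey [-56.5 -54.1  25.4  75.4  75.7] ex [454.3 568.1] plane [-1.00000e-04  2.30000e-02  7.00339e+01]
top board plane [ 5.3000e-03 -1.2000e-03  6.2087e+01]
top pointer 10 [(582, 3, np.float64(84.2)), (587, 2, np.float64(84.3)), (592, 4, np.float64(84.0)), (597, 1, np.float64(89.0))]
scene plate n 813 ey [-58.  -57.   49.1  78.1  78.7] ex [453.5 568.5] plane [-5.40000e-03  3.04000e-02  7.06939e+01]
scene board plane [-1.90000e-03 -2.00000e-03  6.31839e+01]
scene pointer 15 [(582, 4, np.float64(85.7)), (587, 5, np.float64(86.3)), (592, 6, np.float64(87.0))]
wrist plate n 173 ey [-2.9 -2.8 -1.6 -0.3 -0.2] ex [551.5 568.8] plane [ 0.1462 -0.4741 37.2685]
wrist board plane [-4.00000e-04 -1.00000e-04  6.10631e+01]
wrist pointer 0 []
```

Request:
play_rows(
  plan=[0,2,0,0,0,0,0,3,0,0,0,0,0,2,0,0,0,0,0,1,0,0,0,0,0,0.5,0,0,0,0,0,0,0,0,0,0,0,0,0,0,0,0,0,0,0,0,0,0],
)

```text
clock: 23.3
eef_pos: [0.5181, -0.1076, 0.0759]
tool_rot: [-0.03, 1.0, -0.001, 0.0]
ft_force: [0.5, -6.3, 4.5]
grip_width: 0.0154
```

```bash
python3 chk.py 10; python3 - <<'E'
import numpy as np,cv2
a=np.load("top10.npz")["f"][150:215,225:325]; b=np.load("scene10.npz")["f"][170:270,190:330]
cv2.imwrite("pics/t10c.png",cv2.resize(a,None,fx=7,fy=7,interpolation=cv2.INTER_CUBIC)); cv2.imwrite("pics/s10c.png",cv2.resize(b,None,fx=5,fy=5,interpolation=cv2.INTER_CUBIC))
E
```

```text
23.3 [ 0.51813223 -0.10761171  0.07589464] [-3.02173230e-02  9.99542798e-01 -1.00913888e-03  3.00250283e-04] 0.01544320672078383 [ 0.48299072 -6.34087522  4.50074243] [-1.23317647e+00 -1.04535184e-01  9.79395920e-04]
top plate n 838 ey [-57.4 -54.8  33.   83.8  84.2] ex [454.3 567.8] plane [2.00000e-04 2.61000e-02 6.97372e+01]
top board plane [-3.00000e-03 -7.00000e-04  6.20811e+01]
top pointer 10 [(582, 2, np.float64(83.2)), (587, 3, np.float64(85.0)), (592, 5, np.float64(84.7))]
scene plate n 845 ey [-59.  -57.6  56.6  86.3  86.5] ex [453.8 567.9] plane [-5.70000e-03  3.25000e-02  7.02802e+01]
scene board plane [-1.60000e-03 -0.00000e+00  6.34006e+01]
scene pointer 16 [(577, 1, np.float64(86.7)), (582, 3, np.float64(84.5)), (587, 3, np.float64(87.5)), (592, 8, np.float64(86.6)), (597, 1, np.float64(88.9))]
wrist plate n 163 ey [5.3 5.6 6.6 8.  8.2] ex [552.5 568.7] plane [ 0.1523 -0.4941 40.1771]
wrist board plane [-3.00000e-04 -7.00000e-04  6.10164e+01]
wrist pointer 0 []
```

View pics/t10c.png

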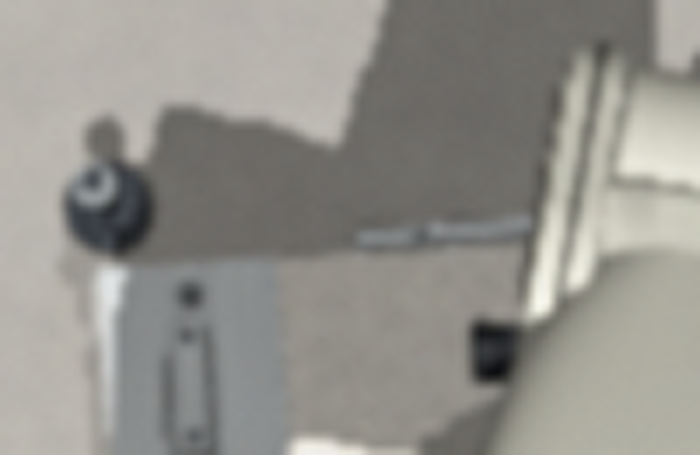

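View pics/s10c.png

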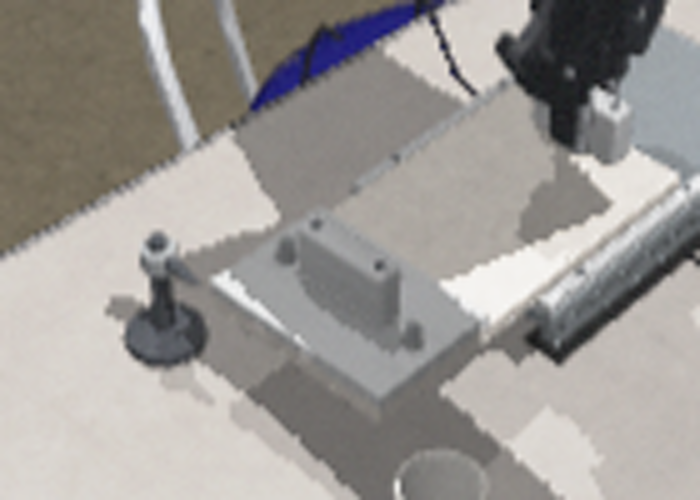

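```bash
python3 - <<'E'
import numpy as np
a=np.radians(3.51); ey=np.array([-np.sin(a),np.cos(a)]); ex=np.array([np.cos(a),np.sin(a)])
for n in("top10","scene10"):
    W=np.load(n+".npz")["W"]; Z=W[...,2];A=W[...,:2]@ex;B=W[...,:2]@ey
    for nm,s in (("plate",(Z>64)&(Z<76)&(abs(A-511)<56)&(((B>8)&(B<30))|((B>60)&(B<82)))),("board",(Z>57)&(Z<67)&(abs(A-511)<50)&(B>-60)&(B<0))):
        C=np.c_[A[s]-511,B[s]-45,np.ones(s.sum())]; k=np.linalg.lstsq(C,Z[s],rcond=None)[0]
        print(n,nm,s.sum(),k.round(4))
E
```

```text
top10 plate 489 [ 2.00000e-04 -6.20000e-03  7.02098e+01]
top10 board 576 [-4.00000e-04  2.10000e-03  6.25034e+01]
scene10 plate 409 [7.00000e-04 8.00000e-04 7.14209e+01]
scene10 board 563 [-3.50000e-03 -4.10000e-03  6.32453e+01]
```

Plate flush, board level, and the front is level with the pointer within about 1 mm, so I'm handing in.

```bash
python3 - <<'E'
from h import *
print(bot.job_done())
o=bot.get_obs(); print(o["clock"],o["eef_pos"],o["grip_width"])
E
```

```text
the job is handed in; nothing more can be done
None
the job is handed in; nothing more can be done
```

The job is handed in. The plate is seated on the pins, and the board is slid out to the pointer with the gripper still holding its bar. The system gave no verdict, so this rests on my own checks, the last of them at 23.3 s of the 54 s.

- **Plate:** I lowered it over both pins until the force showed contact at the expected height, then let go. Afterwards it measured 8 mm above the board's top, matching its thickness. Its tilt was under 0.007 rad, with a pin visible through the hole.
- **Board:** I slid it about 139 mm outward. The arm travel puts its front edge within about 0.5 mm of the pointer along the slide, and the top and scene cameras agree to within about 1 mm.
- **Level and hold:** The board's tilt was under 0.006 rad and its top about 62 mm up, so it was resting on the stand. The gripper was closed on the bar (15.4 mm reading) with a steady side force of about 6 N.
- **Bystanders:** The plan and the pictures show the bottle, tape roll and cup clear throughout. I did not re-measure their positions at the end.

**Checks that disagreed:**
- The top camera put the plate about 4 mm to one side of the wrist camera's estimate at the start. I used the wrist camera, and the grasp came out centred.
- The first plane fit of the plate at the end showed a false tilt of 0.03 rad. It had included points from the board, and refitting without them gave the level result above.
- I did not measure the gap between the board and the gauge directly. The final pictures show the pointer clear of the board.

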